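# Hang the canister arms and snap in the cups

## Task

Hang the three canister arms on the rack, one on each upright: hook both claws into the two topmost slots and press down until the catch at the head of the upright clicks over the arm and it sits fully down. Snap every lidded cup that is there into an arm of its own, pushed fully home through the clip's jaws and standing upright on the arm's foot. Leave the other things on the counter where they are.

Things in the scene. Friction and masses are not known exactly. Their poses are not given: they have to be found in the camera images.
- rack: fixed rack: ash foot 390 x 100 x 14 mm with three slotted dark steel uprights, 163 mm tall, 130 mm apart. Origin on the table below the middle upright's front face; x away from the robot through the face, y along the row, z up. Faces 40 mm wide, 5 mm thick. Slots 14 mm wide (11.6 at the foot), 28 high: the two topmost have lower edges 59 and 103 mm above the table, an unused one lies below
- arm1: one of three identical steel canister arms, 145 x 66 mm, 106 mm tall, 0.34 kg, standing upright. Origin: underside, below the grip fin; z up; +x to the claws, -x to the cup clip. Grip fin: upright plate, 12 mm thick in y, x -26 to 34, top at z 90: pinch it across y from above, at z about 70. Foot plate (ash, 6 mm thick): x -91 to -24. Back plate: x 34 to 40, 30 mm wide, z 0 to 106
- arm1_claw (a point): back face of arm1's back plate (alike on all arms) at its bottom edge; axes as the arm's (40 mm along x from its origin). Behind it stand two claws, 10 mm wide, one above the other: necks 8 mm high with undersides 14 and 58 mm up, reaching 14 mm back; tips hang 11 mm below the necks' undersides, 6.5 mm behind the face. A stud, 8 mm diameter, stands 16 mm out of the face 100 mm up
- arm1_clip (a point): where the centre of a cup's underside stands when home: on top of the foot plate, x -57, z 6 in the arm's frame; axes as the arm's. Sprung wire jaws (8 mm wire, 44 mm above this point, 82 mm over all, tips 48 mm apart at 15 mm to -x, flaring to 33 mm) open to -x; a cup pushed along +x spreads them (2 to 8 N), they snap shut behind it and hold it to a rest 28 mm beyond this point
- arm2: a canister arm just like arm1, same axes and sizes
- arm2_clip (a point): as arm1_clip, on arm2
- arm3: a canister arm just like arm1, same axes and sizes
- arm3_clip (a point): as arm1_clip, on arm3
- seat_l (a point): where an arm's origin lies when it hangs locked on the left upright (seen from the robot); axes as rack, the face is 40 mm beyond it along x. The lower edges of the two topmost slots, on which the claws' necks come to rest, are 14 and 58 mm above it. To hang an arm: hold it 15 mm higher than this, push it along x until the back plate touches the face, press straight down 15 mm
- seat_m (a point): as seat_l, on the middle upright. Catch, alike on all: a pair of sprung 8 mm rollers side by side in the head of the upright, about 105 mm above this point; on the way down the arm's stud forces them apart (8 to 16 N on the arm; its weight alone does not do it) and they snap together over it, which locks the arm
- seat_r (a point): as seat_l, on the right upright
- cup1: stainless cup with lid, round, 56 mm diameter, 104 mm tall (lid rim 58 mm wide at 89 to 97 mm, small knob on top), 0.24 kg, upright. Origin: centre of underside, z up. Two or three are there (absent: None). Take it across its upper half, 55 to 88 mm up, so that the fingers pass above the clip's jaws
- cup2: a cup just like cup1
- cup3: a cup just like cup1
- jar: glass swing-top jar, 88 mm wide, 103 mm tall, upright; origin centre of underside; a bystander
- mug: white mug, 76 mm wide plus handle, 85 mm tall, upright; origin centre of underside; a bystander
- dish: round stoneware dish, 176 mm wide, 34 mm tall; origin centre of underside; a bystander
- tray: blue plastic tray, 170 x 250 x 40 mm; origin centre of underside; a bystander
- tongs: steel tongs lying flat, 230 mm long, 12 mm high; origin near mid-length on the table; a bystander
- oil: green glass oil bottle, 60 mm wide, 170 mm tall, upright; origin centre of underside; a bystander

How it is judged:
By the outcome, as a careful person would: the job done as asked, in the order asked, and still so for the second after the job is handed in, with the robot touching nothing.
Of cup1, cup2, cup3 only 2 to 3 are there at a start; the rules pass over those that are not, and their reading is None.
At some moment in a run one of cup1, cup2, cup3 may be knocked a few centimetres aside while the robot is not near it.
Once in a run the grip may slacken for a moment while it holds something.
It also fails if it takes over 210 s, if anything falls off the work surface, if the arm or the gripper's body presses on something with over 40 N, if the wrist force passes 120 N, or if a joint passes its speed limit or range.

## Robot

A 7-joint arm with a two-finger parallel gripper is mounted at the origin on the work surface. World frame = base frame: x ahead of the robot, y to its left, z up, the work surface at z = 0. Lengths are in m, angles in degrees, forces in N, time in s.
With the tool pointing down it reaches from about 0.375 to 0.925 m from the base axis. Payload 3.1 kg.
Tool frame: the origin (TCP) lies at the very end of the fingers, on their centre line; the grasp point (between the pads) lies robot.hold_point_z behind it (robot.hold_point_z is the distance from the TCP to the grasp point, in m); z points along the fingers, x is the direction in which the jaws open and shut, and the axes are right-handed (so a half turn about z gives the same grasp; the last joint's range is limited). The gripper opens to 85 mm and grips with 20 to 120 N. Pads are 22 mm wide; open, the fingers measure 114 mm over their backs; the gripper's body (76 mm by 85 mm) begins 54 mm behind the grasp point. The pads swing forward as they close: fully open they stand 13 mm farther back than shut.
Start: joints at [-79.687, 21.939, 2.515, 91.553, -1.026, 66.532, -2.859], TCP at [0.178, 0.625, 0.231] pointing down, gripper open.
Joint ranges: [-149.38, 149.38], [-23.57, 123.04], [-84.95, 90], [0, 143.3], [-89.99, 269.99], [3.08, 112.72], [-163.45, 163.45]. Speed limits (degrees/s): [159.86, 159.86, 180, 180, 180, 180, 180].

## Interface

Orientations are given as [roll, pitch, yaw] about the fixed x, y, z axes, in that order (R = Rz(yaw) Ry(pitch) Rx(roll)).
In Python, from rig import robot gives the robot as it stands. The module is installed in compiled form; this text tells all that it offers. Calls block until the motion is done:
- robot.goto(position, orientation): joint-space move of the TCP to a pose.
- robot.move_linear(position, ori=None, max_speed=0.15, stop_force=None): straight line of the TCP; ori=None keeps the orientation; max_speed is the mean speed in m/s. With stop_force (N) it stops when the force on the tool has changed by that much, and returns True; else False.
- robot.move_j(angles): joint-space move.
- robot.move_gripper(opening, effort=None): opening from 0.0 (shut) to 1.0 (fully open); effort is the grip in N (None keeps the last); returns when the fingers have stopped.
- robot.wait(seconds).
- robot.solve_ik(position, orientation): joint angles nearest the present ones, or None.
- robot.snapshot(name): name is "side" or "top" or "wrist"; returns the picture (384x512x3 uint8, blue, green, red); there is no depth.
- robot.get_calibration(name): a dict with "fx", "fy", "cx", "cy" (pixels), "k1" (the pictures are not rectified: a ray, as slopes to the right and down, at radius r is drawn at 1 + k1 r^2 times it, then the intrinsics apply), "rvec" (rotation vector, rad) and "tvec" (3), from world to camera coordinates, as OpenCV has them. Camera axes: x right, y down, z forward; pixel columns grow to the right and rows downward; lengths in m; the calibration is good to about 2 mm. A picture is of the moment at which its call begins: read the wrist's pose just before it. get_calibration takes no time and is no camera call; for the wrist camera it gives the pose at the moment of the call.
A pose or a line that the arm cannot do raises robot.IKError and nothing moves.
- robot.close_job(): hands the job in, once; it reports no verdict.
Trained networks look in the newest picture that a camera, given by its name, has taken for a name from the list of things; names that differ only in an ending like _2 or _b are one class to them, and where a whole thing is asked for, a point or a joint stands for the part that bears it (a point fixed in the world has none). Each returns a list of dicts, best first, with "p" (0 to 1); they miss things now and then, are a little off and sometimes report something else, mostly with a low value. They report only what shows in the picture. A call takes as long as a camera call.
- robot.search_frame(camera, target): "rect" ([centre column, centre row, width, height] in pixels, round what is visible of it).
- robot.trace(camera, target): "region" (384x512 bool, what is visible of it) and "rect" ([centre column, centre row, width, height] in pixels, round what is visible of it).
- robot.landmark_of(camera, target): "uv" ([column, row] in pixels: a listed point, or the origin of a listed thing).
Readings, each from a call of its own:
- robot.get_t(): time.
- robot.get_qpos(): joint angles.
- robot.get_qvel(): joint speeds.
- robot.get_joint_torque(): joint torques, N m.
- robot.get_tcp_pos(): TCP position.
- robot.get_eef_rot(): TCP orientation.
- robot.get_contact_force(): force on the tool from outside, world axes, zero at the start.
- robot.get_moment(): the same for the moment, N m.
- robot.get_grip_width(): opening from 0.0 (shut) to 1.0 (fully open).
Only numpy, scipy, OpenCV 4.12 (cv2) and the standard library are available. Lean on these libraries where they do the work, as an engineer would, in place of code of your own. Each camera call takes 0.05 s, during which the arm holds its last target. There are 200 camera calls.

## Working session

There is one attempt and no reset: what is moved stays moved. The work goes in short steps, each a Python script; the robot and the scene stay as the last script left them, time stands still between calls to the robot, and variables do not carry over. Pictures are saved under pics/ and viewed, about 12 in all and at most 16, crops included, and the job is handed in when it is done.

```bash
mkdir -p pics; cat > h.py <<'E'
import numpy as np, cv2
from scipy.spatial.transform import Rotation as R
from rig import robot
def ray(cal,uv):
    s=np.array([(uv[0]-cal['cx'])/cal['fx'],(uv[1]-cal['cy'])/cal['fy']]); k=s.copy()
    for _ in range(20): k=s/(1+cal['k1']*(k@k))
    M=R.from_rotvec(np.ravel(cal['rvec'])).as_matrix(); t=np.ravel(cal['tvec'])
    return -M.T@t, M.T@np.array([k[0],k[1],1.])
def onz(cal,uv,z):
    o,d=ray(cal,uv); return o+d*(z-o[2])/d[2]
def proj(cal,p):
    M=R.from_rotvec(np.ravel(cal['rvec'])).as_matrix(); c=M@np.asarray(p)+np.ravel(cal['tvec'])
    s=c[:2]/c[2]; s=s*(1+cal['k1']*(s@s)); return np.array([s[0]*cal['fx']+cal['cx'],s[1]*cal['fy']+cal['cy']])
def snap(c,f=None):
    cal=robot.get_calibration(c); im=robot.snapshot(c)
    if f: cv2.imwrite('pics/'+f,im)
    return cal,im
E
python3 - <<'E'
from h import *
print(robot.get_t(),robot.hold_point_z)
for c in ('top','side'):
    cal,im=snap(c,c+'0.png'); o,d=ray(cal,(256,192)); print(c,o,d,{k:cal[k] for k in('fx','k1')})
    for n,z in [('arm1',0),('arm1_claw',0),('arm1_clip',.006),('cup1',0),('rack',0),('seat_l',.045),('seat_m',.045),('seat_r',.045),('jar',0),('mug',0),('oil',0),('dish',0),('tray',0),('tongs',0)]:
        for r in robot.landmark_of(c,n)[:5]: print(c,n,round(r['p'],2),np.round(r['uv'],1),np.round(onz(cal,r['uv'],z),3))
E
```

```text
0.0 0.0187
top [ 0.37504345 -0.01512901  1.54897352] [ 0.08616043 -0.00610421 -0.99643414] {'fx': 411.73159900084363, 'k1': -0.1445126247547715}
top arm1 0.94 [297.2 210.9] [ 0.442 -0.182  0.   ]
top arm1 0.9 [349.  204.7] [ 0.471 -0.38   0.   ]
top arm1 0.66 [156.  199.3] [0.47  0.354 0.   ]
top arm1 0.61 [195.6 201.5] [0.466 0.202 0.   ]
top arm1_claw 0.72 [349.4 198.2] [ 0.496 -0.381  0.   ]
top arm1_claw 0.49 [300.8 213.1] [ 0.434 -0.196  0.   ]
top arm1_clip 0.73 [343.7 218.3] [ 0.419 -0.359  0.006]
top cup1 0.67 [336.7 167.1] [ 0.614 -0.33   0.   ]
top cup1 0.63 [350.8 205. ] [ 0.47  -0.387  0.   ]
top cup1 0.62 [162.1 166. ] [0.598 0.337 0.   ]
top cup1 0.55 [253.4 208.5] [ 0.446 -0.017  0.   ]
top cup1 0.21 [402.9 213. ] [ 0.445 -0.592  0.   ]
top rack 0.63 [261.7 138.8] [ 0.714 -0.041  0.   ]
top seat_l 0.82 [299.4 146.1] [ 0.681 -0.18   0.045]
top seat_l 0.6 [228.9 157.8] [0.629 0.079 0.045]
top seat_l 0.6 [266.3 152.3] [ 0.654 -0.058  0.045]
top seat_m 0.82 [299.4 146.1] [ 0.681 -0.18   0.045]
top seat_m 0.6 [228.9 157.8] [0.629 0.079 0.045]
top seat_m 0.6 [266.3 152.3] [ 
[... 1836 characters left out ...]
]
side seat_m 0.54 [317.1 269.4] [0.253 0.33  0.045]
side seat_r 0.88 [215.7 207. ] [0.642 0.081 0.045]
side seat_r 0.82 [218.1 184.5] [ 0.659 -0.049  0.045]
side seat_r 0.57 [222. 163.] [ 0.67  -0.19   0.045]
side seat_r 0.54 [317.1 269.4] [0.253 0.33  0.045]
side jar 0.72 [254.1 272.7] [0.462 0.335 0.   ]
side mug 0.77 [313.4 270.8] [0.261 0.304 0.   ]
side mug 0.31 [202. 316.] [0.602 0.517 0.   ]
side oil 0.62 [249.8 133.5] [ 0.59  -0.499  0.   ]
side oil 0.45 [261.1 240.7] [0.455 0.19  0.   ]
side dish 0.61 [257.3 328.8] [0.426 0.539 0.   ]
side tray 0.75 [281.6 125.7] [ 0.437 -0.589  0.   ]
side tray 0.59 [215.8 204.5] [0.657 0.023 0.   ]
side tongs 0.9 [201.1 315.2] [0.606 0.514 0.   ]
```

```bash
python3 - <<'E'
import cv2
for c,(a,b,x,y) in {'top':(110,290,130,430),'side':(100,300,180,330)}.items():
    im=cv2.imread(f'pics/{c}0.png')[a:b,x:y]; f=min(800/im.shape[1],600/im.shape[0]); cv2.imwrite(f'pics/{c}0c.png',cv2.resize(im,None,fx=f,fy=f,interpolation=cv2.INTER_CUBIC)); print(c,f)
E
```

```text
top 2.6666666666666665
side 3.0
```

View pics/top0c.png

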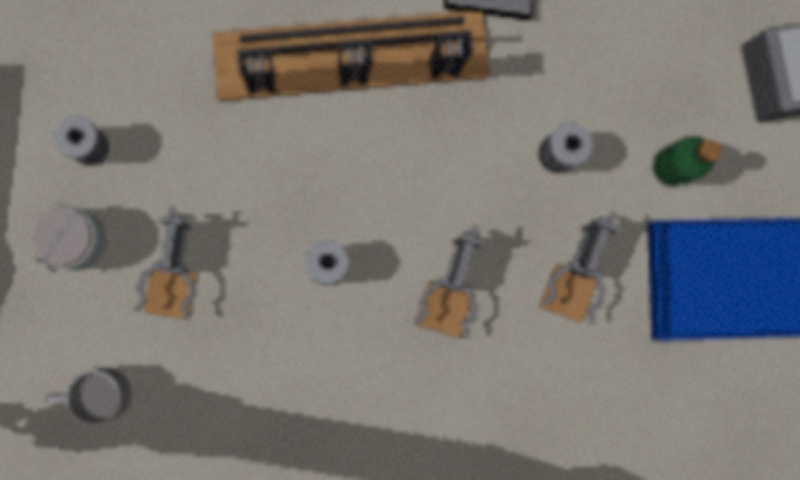

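View pics/side0c.png

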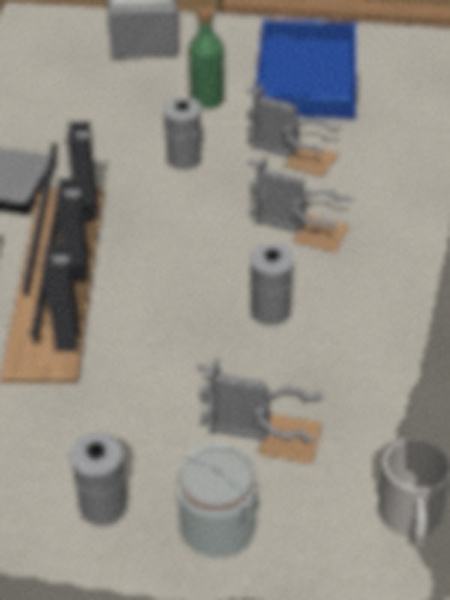

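The top view shows three cups (crop pixels 78,137; 328,262; 567,148), three arms (claws roughly towards the rack) and the rack yawed a few degrees. The side view agrees. Next, wrist views.

```bash
python3 - <<'E'
from h import *
print(robot.get_eef_rot(), robot.get_tcp_pos())
cal=robot.get_calibration('wrist'); o,d=ray(cal,(256,192)); print('cam rel',o-robot.get_tcp_pos(),d, cal['fx'])
V={'A':((.46,.19,.33),['arm1','arm1_claw','arm1_clip','cup1']),'B':((.45,-.19,.33),['arm1','arm1_claw','arm1_clip','cup1']),'C':((.47,-.37,.33),['arm1','arm1_claw','arm1_clip','cup1']),
'R':((.60,-.05,.42),['rack','seat_l'])}
Z={'arm1':0,'arm1_claw':0,'arm1_clip':.006,'cup1':0,'rack':0,'seat_l':.045}
for k,(p,ns) in V.items():
    for y in (90,-90):
        try: robot.goto(p,[180,0,y]); break
        except robot.IKError as e: print(k,y,e)
    cal,im=snap('wrist',f'w{k}.png'); o,d=ray(cal,(256,192)); print(k,y,o,d,robot.get_t())
    for n in ns:
        for r in robot.landmark_of('wrist',n)[:4]: print(n,round(r['p'],2),np.round(r['uv'],1),np.round(onz(cal,r['uv'],Z[n]),4))
ims=[cv2.imread(f'pics/w{k}.png') for k in 'ABCR']
m=np.vstack([np.hstack(ims[:2]),np.hstack(ims[2:])]); cv2.imwrite('pics/wall.png',cv2.resize(m,(800,600),interpolation=cv2.INTER_AREA))
E
```

```text
[-1.79996918e+02 -9.42972070e-04  7.40844752e+01] [0.17824282 0.62509896 0.23129507]
cam rel [-0.07283487  0.01972946  0.14284721] [ 0.28655861 -0.07764533 -0.95492609] 321.67103854156557
A 90 [0.38382317 0.19003598 0.47268676] [ 0.29634056  0.00458457 -0.95508624] 3.4583
arm1 0.82 [  0.  135.9] [ 0.4413 -0.2006  0.    ]
arm1 0.81 [262.  139.9] [0.4504 0.2008 0.    ]
arm1 0.55 [351.2 151.1] [0.4663 0.334  0.    ]
arm1_claw 0.42 [448.  241.2] [0.6154 0.5123 0.    ]
arm1_claw 0.19 [112.9 136.7] [ 0.4451 -0.0202  0.    ]
cup1 0.7 [115.8 136.6] [ 0.445  -0.0158  0.    ]
cup1 0.58 [339.9 235.4] [0.6036 0.3282 0.    ]
B 90 [ 0.37495151 -0.1897308   0.47282333] [ 0.29670055  0.00501038 -0.95497233] 5.125
arm1 0.93 [129.4 154.9] [ 0.464  -0.3777  0.    ]
arm1 0.85 [502. 150.] [0.4526 0.1933 0.    ]
arm1 0.67 [248.8 143.7] [ 0.4474 -0.1982  0.    ]
arm1_claw 0.64 [125.1 181.7] [ 0.5058 -0.3891  0.    ]
arm1_clip 0.68 [133.7 122.4] [ 0.4154 -0.364   0.006 ]
cup1 0.89 [164.2 243.5] [ 0.6104 -0.3368  0.    ]
cup1 0.73 [373.7 142.6] [ 0.4445 -0.0128  0.    ]
C 90 [ 0.39479744 -0.37024413  0.47240841] [ 0.29571835  0.00541735 -0.95527472] 6.125
arm1 0.91 [249.8 145.5] [ 0.4693 -0.3768  0.    ]
arm1 0.69 [375.6 128.8] [ 0.4439 -0.1923  0.    ]
arm1 0.41 [172.4 226.8] [ 0.5993 -0.5012  0.    ]
arm1_claw 0.83 [238.1 169.9] [ 0.5062 -0.3946  0.    ]
arm1_clip 0.85 [259.2 107. ] [ 0.4138 -0.3633  0.006 ]
cup1 0.81 [487.  130.6] [ 0.4437 -0.0183  0.    ]
cup1 0.69 [271.4 233.5] [ 0.6107 -0.3427  0.    ]
R 90 [ 0.52345342 -0.05320626  0.5627863 ] [ 0.29630838  0.00247893 -0.95510401] 7.7167
rack 0.76 [259.2 192.8] [ 0.6996 -0.0459  0.    ]
rack 0.22 [276.5  43.4] [ 0.4456 -0.0178  0.    ]
seat_l 0.94 [255.5 179.9] [ 0.663  -0.0526  0.045 ]
seat_l 0.7 [179.4 187.8] [ 0.6762 -0.1809  0.045 ]
seat_l 0.65 [337.4 169.2] [0.645  0.0831 0.045 ]
```

View pics/wall.png

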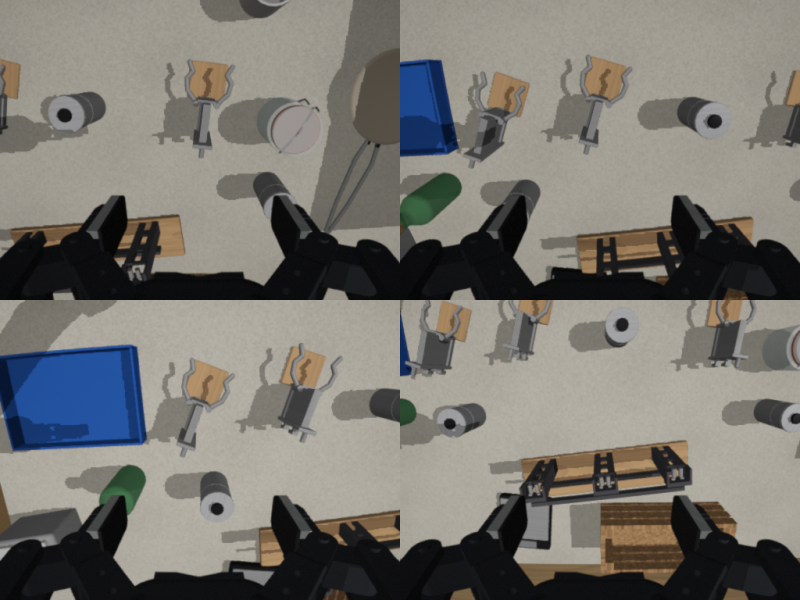

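Wrist pictures show image-down = +x. All three arms, the cups and the rack heads (R view, full-res approx (175,240), (260,232), (345,222)) are clear. Next I fit model outlines: arms by silhouette, the rack by overlay.

```bash
cat >> h.py <<'E'
def box(x0,x1,y0,y1,z0,z1): return np.array([[x,y,z] for x in(x0,x1) for y in(y0,y1) for z in(z0,z1)])/1e3
ARM=[box(-26,34,-6,6,6,90),box(34,40,-15,15,0,106),box(-91,-24,-25,25,0,6),box(40,54,-5,5,14,22),box(40,54,-5,5,58,66),box(40,56,-4,4,96,104)]
def W(pts,x,y,a,z=0):
    c,s=np.cos(a),np.sin(a); return np.asarray(pts)@np.array([[c,s,0],[-s,c,0],[0,0,1]])+[x,y,z]
def projn(cal,P):
    M=R.from_rotvec(np.ravel(cal['rvec'])).as_matrix(); c=P@M.T+np.ravel(cal['tvec']); s=c[:,:2]/c[:,2:]
    s=s*(1+cal['k1']*(s**2).sum(1,keepdims=True)); return s*[cal['fx'],cal['fy']]+[cal['cx'],cal['cy']]
def render(cal,boxes,x,y,a,z=0):
    m=np.zeros((384,512),np.uint8)
    for b in boxes:
        h=cv2.convexHull(projn(cal,W(b,x,y,a,z)).astype(np.float32)); cv2.fillConvexPoly(m,np.round(h*16).astype(np.int32),255,shift=4,lineType=cv2.LINE_AA)
    return m/255.
E
python3 - <<'E'
from h import *
import pickle
from scipy.optimize import minimize
S=[]
for k,p,g in [('A',(.46,.19,.33),(.455,.198,0.0)),('B',(.45,-.19,.33),(.446,-.195,-.2)),('C',(.47,-.37,.33),(.468,-.377,-.35))]:
    robot.goto(p,[180,0,90]); cal,im=snap('wrist',f'x{k}.png'); t=robot.trace('wrist','arm1'); u=projn(cal,np.array([[*g[:2],.03]]))[0]
    t=min(t,key=lambda r:np.hypot(*(np.array(r['rect'][:2])-u))); m=t['region'].astype(float); print(k,t['p'],t['rect'],m.sum())
    def f(v):
        r=render(cal,ARM,*v); a=cv2.GaussianBlur(r,(0,0),1.5)
        # solid parts must lie in the mask; wire jaws in mask but not in model cost constant
        return ((a-cv2.GaussianBlur(m,(0,0),1.5))**2).sum()
    b=min((minimize(f,np.array(g)+[dx,0,da],method='Nelder-Mead',options=dict(initial_simplex=np.array(g)+[dx,0,da]+np.array([[0,0,0],[.01,0,0],[0,.01,0],[0,0,.15]]),xatol=1e-4,fatol=.1)) for da in(-.15,.15) for dx in (-.01,.01)),key=lambda r:r.fun)
    x,y,a=b.x; print(k,np.round([x,y,np.degrees(a)],4),round(b.fun,1))
    o=im.copy()
    for bx in ARM[:3]:
        cv2.polylines(o,[cv2.convexHull(projn(cal,W(bx,x,y,a)).astype(np.float32)).astype(np.int32)],True,(0,0,255),1)
    c=projn(cal,np.array([[x,y,.03]]))[0].astype(int); S.append(cv2.resize(o[max(c[1]-60,0):c[1]+60,c[0]-60:c[0]+60][:120],(400,400))); 
# rack overlay
robot.goto((.60,-.05,.42),[180,0,90]); cal,im=snap('wrist','xR.png'); o=cv2.resize(im,None,fx=4,fy=4,interpolation=cv2.INTER_CUBIC)
pickle.dump(cal,open('xR.pkl','wb'))
L=np.array([[.645,.0831],[.663,-.0526],[.6762,-.1809]]); d=L[0]-L[2]; a=np.arctan2(-d[0],d[1]); o0=L.mean(0)+.04*np.array([np.cos(a),np.sin(a)]); print('rack',o0,np.degrees(a))
for dy in(-.13,0,.13):
    P=W(np.array([[0,dy-.02,.014],[0,dy-.02,.163],[0,dy+.02,.163],[0,dy+.02,.014]]),*o0,a); cv2.polylines(o,[(projn(cal,P)*4+2).astype(np.int32)],True,(0,0,255),1)
o=o[700:1060,620:1440]; S2=cv2.resize(o,(800,351)); 
out=np.vstack([np.hstack([cv2.resize(s,(249,249)) for s in S]+[np.zeros((249,53,3),np.uint8)]),S2]); cv2.imwrite('pics/fit.png',out)
E
```

```text
A 0.76 [271.2, 137.4, 64.5, 129.1] 4180.0
A [ 0.4566  0.1977 -4.9912] 941.0
B 0.61 [264.4, 135.1, 69.0, 126.3] 4153.0
B [  0.4432  -0.1975 -14.6694] 951.9
C 0.86 [264.8, 138.3, 79.6, 127.7] 4141.0
C [  0.4679  -0.3791 -18.9405] 933.1
rack [ 0.70112355 -0.04543873] 6.740056097946949
```

View pics/fit.png

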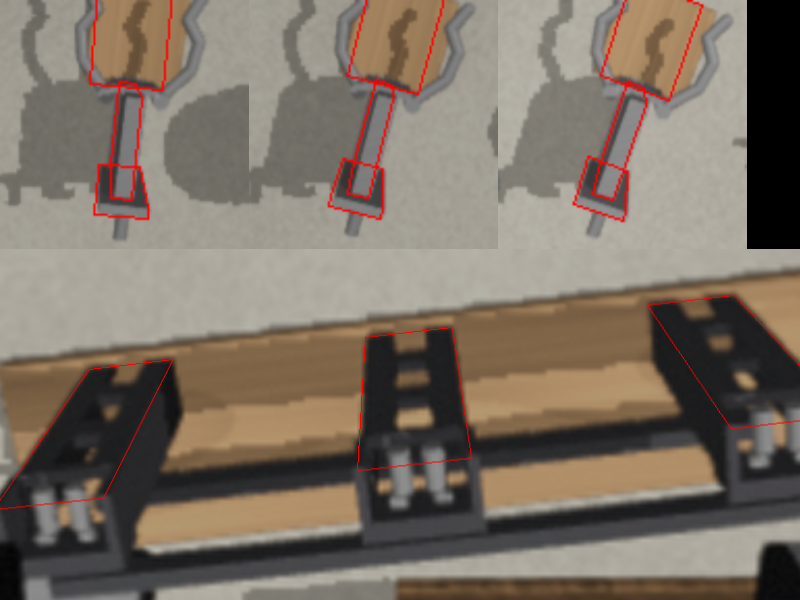

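Arm fits sit well on the fins and back plates. The rack overlay is close, a few mm uncertain. Next is a frontal tilted view, with each upright's face warped to a metric picture.

```bash
cat >> h.py <<'E'
def tilt(yaw,t):
    return (R.from_euler('y',-t,degrees=True)*R.from_euler('xyz',[180,0,yaw],degrees=True)).as_euler('xyz',degrees=True)
E
cat > rk.py <<'E'
from h import *
import pickle,sys
from scipy.optimize import least_squares
cals=[];ims=[]
for i,(p,t) in enumerate([((.50,-.05,.25),35),((.50,.06,.25),35),((.50,-.16,.25),35)]):
    robot.goto(p,tilt(90,t)); cal,im=snap('wrist',f'rk{i}.png'); cals.append(cal); ims.append(im)
pickle.dump((cals,ims),open('rk.pkl','wb')); print(robot.get_t())
pose=(.7011,-.0454,np.radians(6.74))
rows=[]
for cal,im in zip(cals,ims):
    row=[]
    for dy in(.13,0,-.13):
        yy,zz=np.meshgrid(np.linspace(.03,-.03,120),np.linspace(.175,.01,330)); P=np.stack([0*yy,yy+dy,zz],-1).reshape(-1,3)
        uv=projn(cal,W(P,*pose)).astype(np.float32).reshape(330,120,2); row.append(cv2.remap(im,uv[...,0],uv[...,1],cv2.INTER_CUBIC)); row[-1][:,::20]=row[-1][:,::20]//2+np.array([0,0,127],np.uint8)*(1)
        row[-1][90::88]=(0,255,0) if False else row[-1][90::88]
        row[-1]=cv2.copyMakeBorder(row[-1],0,0,3,3,cv2.BORDER_CONSTANT,value=(255,0,0))
    rows.append(np.hstack(row))
m=np.hstack(rows); print(m.shape)
im=cv2.resize(ims[0],(384,288)); 
out=np.vstack([cv2.resize(m,(800,int(330*800/m.shape[1]))),np.hstack([im,cv2.resize(ims[1],(384,288)),np.zeros((288,32,3),np.uint8)])]); cv2.imwrite('pics/rk.png',out)
E
python3 rk.py
```

```text
15.3167
(330, 1134, 3)
```

View pics/rk.png

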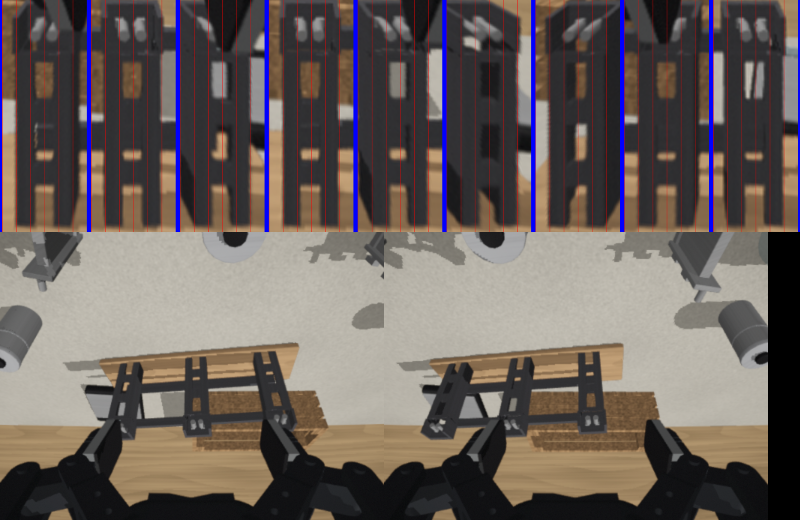

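```bash
cat > rk2.py <<'E'
from h import *
import pickle,sys
cals,ims=pickle.load(open('rk.pkl','rb'))
pose=tuple(map(float,sys.argv[1:3]))+(np.radians(float(sys.argv[3])),)
S=[]
for v,dy,nm in((1,.13,'l'),(0,0,'m'),(2,-.13,'r')):
    cal,im=cals[v],ims[v]; g=cv2.cvtColor(im,cv2.COLOR_BGR2GRAY)
    ys=np.linspace(.03,-.03,241); zs=np.linspace(.185,0,741)
    yy,zz=np.meshgrid(ys,zs); uv=projn(cal,W(np.stack([0*yy,yy+dy,zz],-1).reshape(-1,3),*pose)).astype(np.float32).reshape(741,241,2)
    G=cv2.remap(g,uv[...,0],uv[...,1],cv2.INTER_CUBIC).astype(float); C=cv2.remap(im,uv[...,0],uv[...,1],cv2.INTER_CUBIC)
    for z0,z1 in((.020,.028),(.063,.070),(.110,.124)):
        p=G[(zs>z0)&(zs<z1)].mean(0); d=np.abs(np.diff(p)); pk=[i for i in range(2,238) if d[i]==d[i-8 if i>8 else 0:i+9].max() and d[i]>1.2]
        print(nm,z0,[(round(ys[i]*1e3,1),'+' if p[i+1]>p[i] else '-') for i in pk])
    c=G[:,(np.abs(ys)<.004)].mean(1); d=np.abs(np.diff(c)); pk=[i for i in range(2,738) if d[i]==d[max(i-12,0):i+13].max() and d[i]>1.5]
    print(nm,'z',[(round(zs[i]*1e3,1),'+' if c[i+1]>c[i] else '-') for i in pk])
    S.append(cv2.resize(C,(200,600)))
cv2.imwrite('pics/rk2.png',np.hstack(S))
E
python3 rk2.py .7011 -.0454 6.74
```

```text
l 0.02 [(np.float64(20.2), '-'), (np.float64(7.8), '+'), (np.float64(-6.0), '-'), (np.float64(-19.8), '+')]
l 0.063 [(np.float64(20.2), '-'), (np.float64(7.2), '+'), (np.float64(-5.5), '-'), (np.float64(-19.3), '+')]
l 0.11 [(np.float64(20.7), '-'), (np.float64(7.5), '+'), (np.float64(-5.8), '-'), (np.float64(-19.3), '+')]
l z [(np.float64(184.0), '-'), (np.float64(173.0), '-'), (np.float64(161.0), '+'), (np.float64(153.5), '-'), (np.float64(147.0), '-'), (np.float64(131.2), '+'), (np.float64(105.8), '-'), (np.float64(68.7), '+'), (np.float64(62.0), '-'), (np.float64(43.2), '+'), (np.float64(13.7), '+'), (np.float64(8.0), '-')]
m 0.02 [(np.float64(21.2), '-'), (np.float64(7.5), '+'), (np.float64(-6.0), '-'), (np.float64(-19.3), '+')]
m 0.063 [(np.float64(21.0), '-'), (np.float64(7.2), '+'), (np.float64(-5.5), '-'), (np.float64(-19.5), '+')]
m 0.11 [(np.float64(21.5), '-'), (np.float64(7.5), '+'), (np.float64(-5.8), '-'), (np.float64(-19.5), '+')]
m z [(np.float64(180.2), '-'), (np.float64(172.8), '-'), (np.float64(172.5), '-'), (np.float64(162.0), '+'), (np.float64(153.0), '-'), (np.
[... 257 characters left out ...]
[(np.float64(21.5), '-'), (np.float64(7.5), '+'), (np.float64(-5.5), '-'), (np.float64(-19.8), '+')]
r 0.063 [(np.float64(23.2), '-'), (np.float64(22.8), '-'), (np.float64(7.2), '+'), (np.float64(-4.8), '-'), (np.float64(-19.3), '+')]
r 0.11 [(np.float64(23.0), '-'), (np.float64(7.5), '+'), (np.float64(2.7), '-'), (np.float64(0.0), '+'), (np.float64(-5.5), '-'), (np.float64(-19.5), '+')]
r z [(np.float64(175.5), '-'), (np.float64(161.5), '+'), (np.float64(152.2), '-'), (np.float64(148.2), '-'), (np.float64(130.5), '+'), (np.float64(105.5), '-'), (np.float64(65.7), '+'), (np.float64(61.5), '-'), (np.float64(43.0), '+'), (np.float64(36.5), '-'), (np.float64(12.7), '+'), (np.float64(7.3), '-')]
```

View pics/rk2.png

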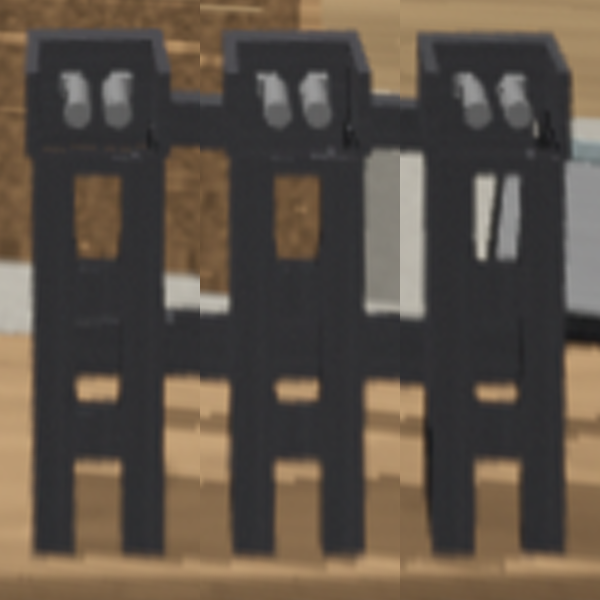

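Rectified faces match the model within about 1 mm (slot centres +0.7 mm; heights 131/43 as expected). Rack is about (0.701, -0.0447), yaw 6.74°. Now hang the first arm on the left upright.

```bash
cat >> h.py <<'E'
RK=np.array([.7010,-.0447]); RA=np.radians(6.74); DY={'l':.13,'m':0,'r':-.13}
GX,GZ=-.002,.055   # grip point on the arm, TCP height above the arm's origin
def rk(x,y): return W(np.array([[x,y,0.]]),*RK,RA)[0][:2]
def crop(n,im,f=None): cv2.imwrite('pics/'+n,im)
def pick(x,y,a):
    p=W(np.array([[GX,0,0.]]),x,y,a)[0]; o=[180,0,np.degrees(a)+90]
    robot.move_gripper(1.0); robot.goto([p[0],p[1],.20],o); robot.move_linear([p[0],p[1],GZ],max_speed=.12,stop_force=15)
    print('at',robot.get_tcp_pos(),robot.get_contact_force().round(1) if hasattr(robot.get_contact_force(),'round') else robot.get_contact_force())
    robot.move_gripper(0.0,90); print('grip',robot.get_grip_width())
    robot.move_linear([p[0],p[1],GZ+.15],max_speed=.15); print('lift F',np.round(robot.get_contact_force(),1),robot.get_grip_width())
def tcp_at(s,back,up): # arm origin 'back' m before the seat, 'up' above it
    q=rk(-.04+GX-back,DY[s]); return np.array([q[0],q[1],.045+up+GZ])
E
python3 - <<'E'
from h import *
pick(.4566,.1977,np.radians(-5)); cal,im=snap('wrist','hA0.png')
o=[180,0,np.degrees(RA)+90]
robot.goto(tcp_at('l',.05,.11),o); robot.move_linear(tcp_at('l',.05,.015),max_speed=.1)
cal,im2=snap('wrist','hA1.png'); print(robot.get_grip_width(),np.round(robot.get_contact_force(),1),robot.get_tcp_pos(),tcp_at('l',.05,.015),robot.get_t())
for i,(bx) in enumerate(ARM[:3]):
    cv2.polylines(im2,[cv2.convexHull(projn(cal,W(bx,*(rk(-.09,.13)),RA,.06)).astype(np.float32)).astype(np.int32)],True,(0,0,255),1)
cv2.imwrite('pics/hA.png',cv2.resize(np.hstack([im,im2]),(800,300)))
E
```

```text
at [0.455369   0.19820996 0.05574078] [ 0.3  0.9 -0. ]
grip 0.1296805828774164
lift F [ 0.1  0.6 -4.3] 0.1292529619555964
0.12543046623428344 [-0.9 -0.2 -3.9] [0.59537081 0.07373909 0.11610752] [0.59437849 0.07360407 0.115     ] 22.0417
```

View pics/hA.png

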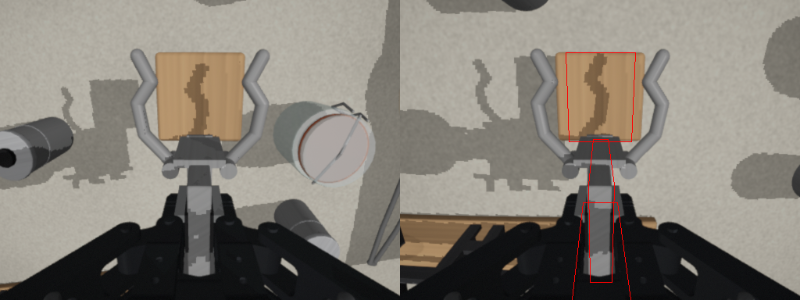

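Held arm lies where the model predicts, unslipped (foot plate at (600,97) under the overlay). Now push in and press down.

```bash
cat >> h.py <<'E'
def insert(s):
    st=lambda t:print(t,np.round(robot.get_tcp_pos()-tcp_at(s,0,0),4),np.round(robot.get_contact_force(),1),round(robot.get_grip_width(),3))
    st('pre'); hit=robot.move_linear(tcp_at(s,-.012,.015),max_speed=.03,stop_force=8); st(f'push {hit}')
    b=np.linalg.norm((robot.get_tcp_pos()-tcp_at(s,0,0))[:2]); p=robot.get_tcp_pos(); c=np.array([np.cos(RA),np.sin(RA)])
    p[:2]-=.001*c; robot.move_linear(p,max_speed=.02); st('ease')
    p[2]=tcp_at(s,0,-.003)[2]; hit=robot.move_linear(p,max_speed=.03,stop_force=32); st(f'down {hit}')
    return hit
E
python3 - <<'E'
from h import *
insert('l'); robot.wait(.3); print(robot.get_tcp_pos()-tcp_at('l',0,0),np.round(robot.get_contact_force(),1)); snap('wrist','iA.png'); snap('side','iAs.png')
im=cv2.imread('pics/iA.png'); im2=cv2.imread('pics/iAs.png')[130:260,150:300]
cv2.imwrite('pics/iAc.png',np.hstack([cv2.resize(im,(400,300)),cv2.resize(im2,(346,300))]))
E
```

```text
pre [-0.0487 -0.0057  0.0161] [-0.9 -0.2 -3.9] 0.125
push True [-0.0019 -0.0002  0.013 ] [ 0.  -0.  -3.6] 0.131
ease [-0.0031 -0.0001  0.0126] [ 0.1  0.8 -3.4] 0.123
down False [-0.0018  0.001   0.0003] [-6.7  1.7 10.5] 0.128
[-0.00182308  0.00098807  0.00024902] [-6.4  1.6 11.2]
```

View pics/iAc.png

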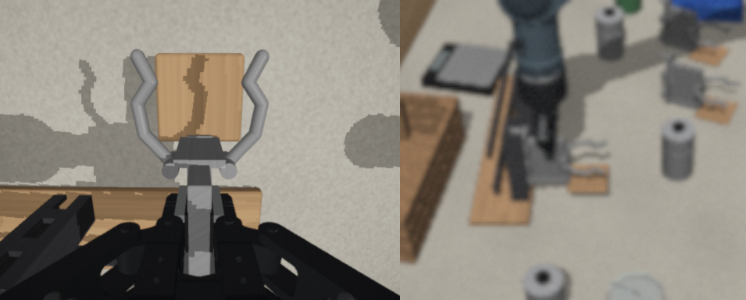

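```bash
cat >> h.py <<'E'
def press(s,n=3):
    for k in range(n):
        p=robot.get_tcp_pos(); p[2]-=.004; hit=robot.move_linear(p,max_speed=.02,stop_force=30); print('press',hit,np.round(robot.get_tcp_pos()-tcp_at(s,0,0),4),np.round(robot.get_contact_force(),1),round(robot.get_grip_width(),3))
def tug(s,d=.004):
    p=robot.get_tcp_pos(); p[2]+=d; hit=robot.move_linear(p,max_speed=.02,stop_force=25); print('tug',hit,np.round(robot.get_tcp_pos()-tcp_at(s,0,0),4),np.round(robot.get_contact_force(),1),round(robot.get_grip_width(),3))
E
python3 - <<'E'
from h import *
press('l',2); tug('l',.007)
E
```

```text
press False [-0.0018  0.0011  0.0003] [-11.1   0.7  16.1] 0.123
press False [-0.0018  0.0011  0.0003] [-10.5   0.2  16.2] 0.126
tug True [-0.0019  0.0012  0.0005] [0.2 1.  2.8] 0.127
```

```bash
python3 - <<'E'
from h import *
for d in (.003,.003): 
    tug('l',d); robot.wait(.2); print(np.round(robot.get_contact_force(),1),robot.get_tcp_pos()-tcp_at('l',0,0))
E
```

```text
tug False [-0.0019  0.0011  0.0007] [  5.5   0.7 -12.3] 0.126
[  4.3   0.5 -12.4] [-0.00193341  0.00111624  0.00070771]
tug False [-0.0019  0.0011  0.0007] [  5.7   1.4 -14.4] 0.129
[  4.9   1.6 -12.2] [-0.00190138  0.00112693  0.00071006]
```

Tug holds 12 N with 0.4 mm of motion, so it is locked. Release and do the next two, with an image check against slip.

```bash
cat >> h.py <<'E'
def release():
    p=robot.get_tcp_pos(); p[2]-=.002; robot.move_linear(p,max_speed=.02); robot.move_gripper(1.0); p=robot.get_tcp_pos(); p[2]+=.16; robot.move_linear(p,max_speed=.15); print('rel',np.round(robot.get_contact_force(),1),robot.get_t())
def slip(f): # shift of the held arm's jaw wires/fin in the wrist picture against the first one
    cal,im=snap('wrist',f); ref=cv2.imread('pics/iA.png'); out=[]
    for (x,y,w,h) in((168,60,30,110),(314,60,30,110),(225,175,65,50)):
        r=cv2.matchTemplate(im[y-14:y+h+14,x-14:x+w+14],ref[y:y+h,x:x+w],cv2.TM_CCOEFF_NORMED); _,v,_,l=cv2.minMaxLoc(r); out.append((l[0]-14,l[1]-14,round(v,2)))
    print('slip',out); return im
def carry(s,f):
    o=[180,0,np.degrees(RA)+90]; robot.goto(tcp_at(s,.05,.11),o); robot.move_linear(tcp_at(s,.05,.015),max_speed=.1)
    print('w',robot.get_grip_width(),np.round(robot.get_contact_force(),1)); slip(f)
E
python3 - <<'E'
from h import *
release()
pick(.4432,-.1975,np.radians(-14.67)); slip('hB0.png'); carry('m','hB1.png')
E
```

```text
rel [-0.  -0.2 -0.6] 29.0917
at [ 0.44202218 -0.19724973  0.05567676] [ 0.4 -0.1  0.3]
grip 0.13129483488355892
lift F [-0.  -0.2 -4. ] 0.1271475788160762
slip [(14, -5, 0.43), (1, -1, 0.9), (0, 0, 0.95)]
w 0.13023969027677568 [ 0.3  0.1 -4.3]
slip [(0, 0, 0.97), (1, -1, 0.91), (0, 0, 0.96)]
```

```bash
python3 - <<'E'
from h import *
insert('m'); press('m',1)
p=robot.get_tcp_pos(); p[2]+=.004; robot.move_linear(p,max_speed=.02); tug('m',.003); robot.wait(.2); print(np.round(robot.get_contact_force(),1),robot.get_tcp_pos()-tcp_at('m',0,0),robot.get_t())
E
```

```text
pre [-0.0486 -0.006   0.0161] [ 0.3 -0.2 -4.2] 0.128
push True [-0.0019  0.0001  0.0129] [-0.5 -0.5 -4.6] 0.133
ease [-0.0032 -0.      0.0124] [ 0.4 -0.1 -3.6] 0.124
down True [-0.0023  0.0013  0.01  ] [1.3 0.6 0.1] 0.128
press False [-0.0022  0.001   0.0068] [-2.9  0.2  2.4] 0.129
tug False [-0.0033  0.0009  0.0127] [-0.  -0.1 -4.2] 0.126
[ 0.2  0.4 -4.2] [-0.00270304  0.00099128  0.01301929] 39.2167
```

```bash
python3 - <<'E'
from h import *
s='m'
for z in (.006,.003,0,-.003):
    p=robot.get_tcp_pos(); p[:2]-=0; p[2]=tcp_at(s,0,z)[2]; hit=robot.move_linear(p,max_speed=.015,stop_force=45); print(z,hit,np.round(robot.get_tcp_pos()-tcp_at(s,0,0),4),np.round(robot.get_contact_force(),1))
    if hit: break
E
```

```text
0.006 False [-0.0017  0.001   0.0078] [-2.6 -0.2  4.2]
0.003 False [-0.0018  0.0013  0.0008] [ 3.2  0.6 -9.5]
0 False [-0.0018  0.0013  0.0006] [-1.2 -0.4 -0.4]
-0.003 False [-0.0019  0.0012  0.0004] [-7.9  0.7 11.2]
```

```bash
cat >> h.py <<'E'
def insert(s):
    st=lambda t:print(t,np.round(robot.get_tcp_pos()-tcp_at(s,0,0),4),np.round(robot.get_contact_force(),1),round(robot.get_grip_width(),3))
    hit=robot.move_linear(tcp_at(s,-.012,.015),max_speed=.03,stop_force=8); st(f'push {hit}')
    p=robot.get_tcp_pos(); p[:2]-=.001*np.array([np.cos(RA),np.sin(RA)]); robot.move_linear(p,max_speed=.02)
    for z in (.008,.005,.002,-.001,-.004):
        p=robot.get_tcp_pos(); p[2]=tcp_at(s,0,z)[2]; hit=robot.move_linear(p,max_speed=.015,stop_force=45); st(f'{z} {hit}')
        if hit: break
def check(s):
    p=robot.get_tcp_pos(); p[2]+=.004; robot.move_linear(p,max_speed=.02); tug(s,.003); robot.wait(.2); print('hold',np.round(robot.get_contact_force(),1),robot.get_tcp_pos()-tcp_at(s,0,0),robot.get_t())
E
python3 - <<'E'
from h import *
check('m')
if robot.get_tcp_pos()[2]-tcp_at('m',0,0)[2]<.002:
    release(); pick(.4679,-.3791,np.radians(-18.94)); carry('r','hC1.png'); insert('r'); check('r')
E
```

```text
tug False [-0.0019  0.0013  0.0008] [  6.9  -0.2 -14.6] 0.127
hold [  6.   -0.7 -15.5] [-0.00184034  0.00138187  0.00080217] 41.8917
rel [ 0.2 -0.5  0. ] 44.2167
at [ 0.46668974 -0.37908532  0.05594697] [0.4 0.2 0. ]
grip 0.13227388930763748
lift F [ 0.2  0.8 -3.9] 0.1308616120643012
w 0.12718931557780097 [-0.6 -0.1 -4.7]
slip [(0, 0, 0.97), (1, 0, 0.93), (1, 0, 0.96)]
push True [-0.0018  0.0003  0.0131] [ 0.6 -0.  -3.5] 0.129
0.008 False [-0.0026  0.0012  0.0095] [-4.1  2.6  5.3] 0.129
0.005 False [-0.0025  0.0007  0.0057] [-4.5  1.   3.5] 0.129
0.002 False [-0.0023  0.0011  0.0003] [ 1.1  0.2 -6. ] 0.126
-0.001 False [-0.0023  0.0011  0.0001] [-3.8  1.8  4.2] 0.129
-0.004 False [-0.0023  0.001  -0.    ] [-10.1   3.6  15.1] 0.129
tug False [-0.0023  0.0013  0.0004] [  5.7  -2.4 -16.9] 0.129
hold [  6.   -0.8 -16.7] [-0.00233431  0.00133051  0.00034707] 55.8667
```

All three arms are locked (tug 15–17 N without motion). Release, then localise the cups by silhouette fits.

```bash
cat >> h.py <<'E'
from scipy.optimize import minimize
def disc(r,z0,z1):
    t=np.linspace(0,2*np.pi,40,endpoint=False); return np.array([[r*np.cos(a),r*np.sin(a),z] for z in(z0,z1) for a in t])/1e3
CUP=[disc(28,0,97),disc(29,89,97),disc(9,97,104)]
def cupfit(cam,cal,regions,g):
    best=None
    u=projn(cal,np.array([[*g,.05]]))[0]
    rs=[r for r in regions if np.hypot(*(np.array(r['rect'][:2])-u))<60]
    if not rs: return None
    t=min(rs,key=lambda r:np.hypot(*(np.array(r['rect'][:2])-u))); m=cv2.GaussianBlur(t['region'].astype(float),(0,0),1.5)
    f=lambda v:((cv2.GaussianBlur(render(cal,CUP,v[0],v[1],0),(0,0),1.5)-m)**2).sum()
    g=np.array(g); b=minimize(f,g,method='Nelder-Mead',options=dict(initial_simplex=[g,g+[.02,0],g+[0,.02]],xatol=1e-4,fatol=.1))
    return b.x,b.fun,t['region'].sum(),t['p']
def seecup(g,f):
    robot.goto([g[0]-.03,g[1],.30],[180,0,np.degrees(RA)+90]); cal,im=snap('wrist',f); r=cupfit('wrist',cal,robot.trace('wrist','cup1'),g); print(f,r)
    return r
E
python3 - <<'E'
from h import *
release()
for c in('top','side'):
    cal,im=snap(c,c+'1.png'); tr=robot.trace(c,'cup1')
    for g in((.611,-.34),(.445,-.014),(.602,.33)): print(c,g,cupfit(c,cal,tr,g))
seecup((.611,-.34),'c3.png')
E
```

```text
rel [-0.2 -0.4 -1.3] 58.1917
top (0.611, -0.34) (array([ 0.6149432 , -0.33752952]), np.float64(4.406306671951814), np.int64(291), 0.57)
top (0.445, -0.014) (array([ 0.44659996, -0.00939539]), np.float64(16.362044935137508), np.int64(187), 0.77)
top (0.602, 0.33) (array([0.60278063, 0.32997381]), np.float64(16.573302519219748), np.int64(258), 0.83)
side (0.611, -0.34) (array([ 0.60939343, -0.33276645]), np.float64(33.62487844611571), np.int64(216), 0.56)
side (0.445, -0.014) (array([ 0.44486694, -0.00873572]), np.float64(16.919758089863905), np.int64(337), 0.63)
side (0.602, 0.33) (array([0.60219579, 0.33482606]), np.float64(4.071941520902749), np.int64(507), 0.79)
c3.png None
```

```bash
sed -i 's/\[g\[0\]-.03,g\[1\],.30\]/[g[0],g[1],.33]/' h.py; python3 - <<'E'
from h import *
r=seecup((.612,-.335),'c3b.png')
print([(x['rect'],x['p']) for x in robot.trace('wrist','cup1')][:4], [(x['uv'],x['p']) for x in robot.landmark_of('wrist','cup1')][:3])
E
```

```text
c3b.png (array([ 0.61181508, -0.33979561]), np.float64(36.054679140080296), np.int64(2008), 0.7)
[([490.9, 55.5, 42.1, 45.5], 0.77), ([251.9, 151.8, 49.7, 53.9], 0.7)] [([249.0, 140.6], 0.84), ([489.6, 56.6], 0.58)]
```

```bash
cat >> h.py <<'E'
CZ=.054; YO=np.degrees(RA)+90; LAT=.0012
def cup_pick(x,y):
    robot.move_gripper(1.0); robot.goto([x,y,.20],[180,0,YO]); robot.move_linear([x,y,CZ],max_speed=.12,stop_force=10); print('at',robot.get_tcp_pos())
    robot.move_gripper(0.0,60); print('grip',robot.get_grip_width(),np.round(robot.get_contact_force(),1))
    robot.move_linear([x,y,CZ+.14],max_speed=.15); print('lift',np.round(robot.get_contact_force(),1),robot.get_grip_width())
def cup_tcp(s,back,up):
    q=rk(-.097-back,DY[s]+LAT); return np.array([q[0],q[1],.051+up+CZ])
def cup_pre(s,f):
    robot.goto(cup_tcp(s,.085,.06),[180,0,YO]); robot.move_linear(cup_tcp(s,.085,.001),max_speed=.1)
    print('pre',robot.get_tcp_pos()-cup_tcp(s,0,0),np.round(robot.get_contact_force(),1),robot.get_grip_width()); return snap('wrist',f)
E
python3 - <<'E'
from h import *
cup_pick(.6118,-.3398); cal,im=cup_pre('r','p3.png')
q=rk(-.182,DY['r']+LAT)
for b in CUP[:2]: cv2.polylines(im,[cv2.convexHull(projn(cal,W(b,q[0],q[1],0,.052)).astype(np.float32)).astype(np.int32)],True,(0,0,255),1)
sd=cv2.resize(snap('side')[1][100:250,180:330],(300,300)); cv2.imwrite('pics/p3c.png',np.hstack([cv2.resize(im,(400,300)),sd])); print(robot.get_t())
E
```

```text
at [ 0.6126592  -0.34036384  0.05523405]
grip 0.6594649392159041 [0.  1.8 5.9]
lift [-0.8  0.1 -3.2] 0.6584263468574464
pre [-0.08391804 -0.0105449   0.00129148] [ 0.9  0.1 -2.4] 0.6626424855921227
64.9583
```

View pics/p3c.png

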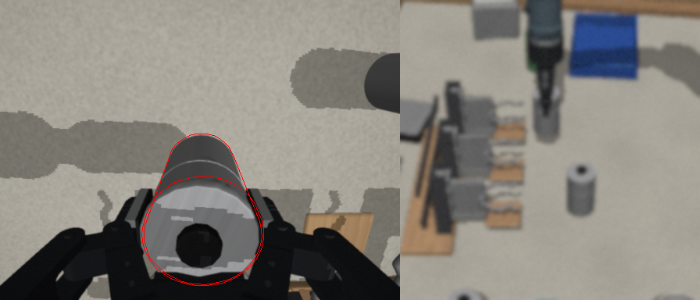

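```bash
cat >> h.py <<'E'
def cup_in(s):
    st=lambda t:print(t,np.round(W(np.array([robot.get_tcp_pos()-cup_tcp(s,0,0)]),0,0,-RA)[0],4),np.round(robot.get_contact_force(),1),round(robot.get_grip_width(),3))
    robot.move_linear(cup_tcp(s,.085,.003),max_speed=.05); st('up')
    for b in(.05,.03,.02,.01,.004,-.002):
        hit=robot.move_linear(cup_tcp(s,b,.003),max_speed=.04,stop_force=22); st(f'{b} {hit}')
        if hit: break
E
python3 - <<'E'
from h import *
cup_in('r')
E
```

```text
up [-0.0844 -0.0002  0.0038] [ 0.1 -0.4 -3.5] 0.66
0.05 False [-0.0504 -0.0001  0.0029] [ 0.6  1.  -2.7] 0.658
0.03 False [-0.0307 -0.      0.0026] [-3.8 -1.1 -2.8] 0.661
0.02 False [-0.018   0.0002  0.0033] [ 1.5 -0.3 -4.5] 0.662
0.01 False [-0.0081  0.0001  0.0035] [ 1.8 -0.  -3.3] 0.662
0.004 False [-0.0022  0.0001  0.0035] [ 3.8  0.5 -4.4] 0.663
-0.002 False [-0.0012 -0.0005  0.003 ] [-5.4 -0.5  1.8] 0.661
```

```bash
cat >> h.py <<'E'
def cup_out(s):
    p=robot.get_tcp_pos(); p[2]-=.006; hit=robot.move_linear(p,max_speed=.02,stop_force=6)
    print('low',hit,np.round(W(np.array([robot.get_tcp_pos()-cup_tcp(s,0,0)]),0,0,-RA)[0],4),np.round(robot.get_contact_force(),1))
    robot.move_gripper(1.0); p=robot.get_tcp_pos(); p[2]+=.13; robot.move_linear(p,max_speed=.1); print(robot.get_t())
E
python3 - <<'E'
from h import *
cup_out('r')
seecup((.4455,-.012),'c2.png')
E
```

```text
low True [-0.0021 -0.001   0.0003] [-0.7 -0.1  4.2]
70.4333
c2.png (array([ 0.44346596, -0.01429192]), np.float64(15.158218252022081), np.int64(2075), 0.97)
```

```bash
cat >> h.py <<'E'
def cupslip(im):
    ref=cv2.imread('pics/p3.png'); r=cv2.matchTemplate(im[160:384,215:305],ref[175:369,230:290],cv2.TM_CCOEFF_NORMED); _,v,_,l=cv2.minMaxLoc(r); print('slip',l[0]-15,l[1]-15,round(v,2)); return max(abs(l[0]-15),abs(l[1]-15))
E
python3 - <<'E'
from h import *
cup_pick(.4435,-.0143); cal,im=cup_pre('m','p2.png')
if cupslip(im)<=4: cup_in('m')
E
```

```text
at [ 0.44429222 -0.01424607  0.05466226]
grip 0.6606213565203813 [-1.   0.1  5.3]
lift [ 0.2  0.7 -2.8] 0.6634016747472048
pre [-0.08397712 -0.00984782  0.00144865] [ 0.6 -0.3 -2.8] 0.65921967744229
slip 0 0 0.98
up [-0.0843 -0.0001  0.0038] [-0.1  0.1 -2.4] 0.662
0.05 False [-0.0504 -0.0001  0.0028] [-0.4 -0.5 -3.4] 0.667
0.03 False [-0.0306  0.      0.0027] [-3.1  0.1 -1.9] 0.662
0.02 False [-0.0185  0.      0.0032] [ 1.  -0.8 -4.3] 0.663
0.01 False [-0.0081  0.0001  0.0035] [ 1.  -0.6 -3.6] 0.658
0.004 False [-0.0018  0.0001  0.0036] [ 3.5 -0.3 -4.4] 0.665
-0.002 False [-0.0007 -0.0002  0.003 ] [-4.7 -0.4  2.3] 0.659
```

```bash
python3 - <<'E'
from h import *
cup_out('m')
r=seecup((.602,.332),'c1.png')
if r is not None and r[1]<80:
    cup_pick(*r[0]); cal,im=cup_pre('l','p1.png')
    if cupslip(im)<=4: cup_in('l')
E
```

```text
low True [-0.0018 -0.0005  0.0001] [-0.3  0.   3.9]
81.925
c1.png (array([0.6027823 , 0.32886422]), np.float64(22.063044121538653), np.int64(2072), 0.76)
at [0.60371672 0.32929706 0.05521212]
grip 0.6599628486333612 [-0.7  0.5  4.6]
lift [ 0.1  0.4 -1.9] 0.6613129805652769
pre [-0.08373517 -0.00975596  0.00131373] [ 0.6  1.2 -1.7] 0.6639189007905818
slip 0 0 0.98
up [-0.0843  0.      0.0038] [-0.3  0.4 -2.9] 0.659
0.05 False [-0.0501 -0.0001  0.0031] [-0.3  0.2 -1.2] 0.66
0.03 False [-0.0303 -0.      0.0027] [-2.5  0.  -1.2] 0.663
0.02 False [-0.0191 -0.0001  0.0028] [ 0.6 -0.2 -3.3] 0.661
0.01 False [-0.0072  0.      0.0039] [ 2.5  0.3 -2. ] 0.663
0.004 False [-0.0019  0.0001  0.0036] [ 4.2  0.4 -3.3] 0.663
-0.002 False [-0.0009 -0.0002  0.0028] [-5.6 -0.4  3.3] 0.665
```

```bash
python3 - <<'E'
from h import *
cup_out('l')
robot.goto((.46,-.05,.32),tilt(90,25)); cal,im=snap('wrist','fin.png')
for s in 'lmr':
    q=rk(-.097,DY[s]+LAT); a=rk(-.04,DY[s]+LAT)
    for b in CUP[:2]: cv2.polylines(im,[cv2.convexHull(projn(cal,W(b,*q,0,.051)).astype(np.float32)).astype(np.int32)],True,(0,0,255),1)
    cv2.polylines(im,[cv2.convexHull(projn(cal,W(ARM[1],*a,RA,.045)).astype(np.float32)).astype(np.int32)],True,(0,255,0),1)
robot.goto((.40,.35,.35),[180,0,90])
sc,si=snap('side','finS.png'); tr=robot.trace('side','cup1')
for s in 'lmr':
    q=rk(-.097,DY[s]); print(s,[(np.round(np.array(r['rect'][:2])-projn(sc,np.array([[*q,.1]]))[0],1)) for r in tr])
tc,ti=snap('top','finT.png')
cv2.imwrite('pics/finC.png',np.vstack([np.hstack([cv2.resize(im[40:340,90:420],(440,400)),cv2.resize(si[100:250,170:300],(347,400))])])); cv2.imwrite('pics/finTc.png',cv2.resize(ti[110:290,90:450],(800,400)))
print(robot.get_t())
E
```

```text
low True [-0.0019 -0.0004  0.0004] [-1.2  0.5  3.6]
94.4917
l [array([-0.7,  1.4]), array([  3. , -22.5]), array([  3.4, -40.9])]
m [array([-2.6, 23.7]), array([ 1.1, -0.2]), array([  1.5, -18.6])]
r [array([-4.2, 43.2]), array([-0.5, 19.3]), array([-0.1,  0.9])]
97.0167
```

View pics/finC.png

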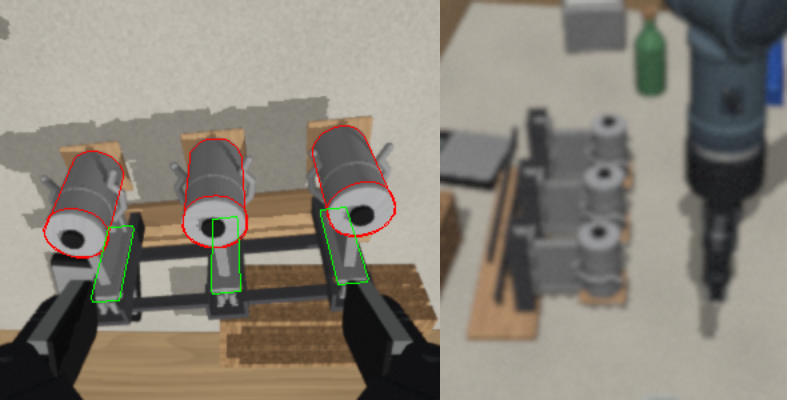

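View pics/finTc.png

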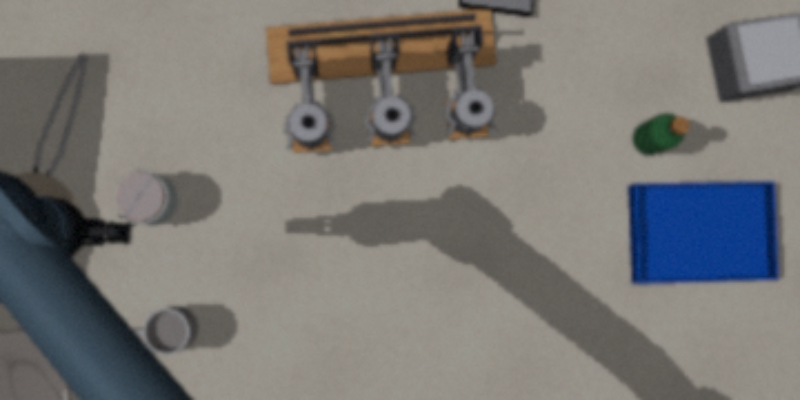

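The overlays (red for the cups' home poses, green for seated back plates) match all three cups and arms. The bystanders are where they were, and the robot is touching nothing.

```bash
python3 - <<'E'
from h import *
robot.wait(.5); print(robot.close_job(),robot.get_t())
E
```

```text
the job is handed in; nothing more can be done
the job is handed in; nothing more can be done
```

The job is handed in. All three canister arms hang locked on the left, middle and right uprights, and all three cups (all were there) are snapped into an arm of their own. It took about 97 s of robot time.

- **Arms:** each came down to within about 1 mm of its seat. An upward tug of 12 to 17 N moved each by under 0.5 mm, so the catches hold. On the middle upright the first press stopped early on the force limit at the rollers. I pressed again and it went down and passed the tug.
- **Cups:** each passed the jaws, met the rest about 1 mm from the planned home position and was set down on the foot plate before release.
- **Last views:** in the last wrist picture the expected cup and back-plate outlines lie on the real ones. In the side camera the cups are within 1.5 pixels of where they should be.
- **Bystanders:** in the top picture the jar, mug, oil bottle and tray look unmoved. The robot hid the dish and most of the tongs in that view, though nothing was moved near them.
- **Disturbances:** I saw no cup knocked aside and no grip slip.

No check was left failing.

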